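# Make up two gift sets at the packing table

### The arm

A 7-joint arm with a two-finger parallel gripper is mounted at the origin on the work surface. World frame = base frame: x ahead of the robot, y to its left, z up, the work surface at z = 0. Lengths are in mm, angles in rad, forces in N, time in s.
With the tool pointing down it reaches from about 400 to 900 mm from the base axis. Payload 5.6 kg.
Tool frame: the origin (TCP) lies midway between the tips of the shut fingers; the grasp point (between the pads) lies 19 mm behind it; z points along the fingers, y is the line along which they close (so a half turn about z gives the same grasp; the last joint's range is limited). The gripper opens to 92 mm and grips with 3 to 60 N. Pads are 20 mm wide; open, the fingers measure 128 mm over their backs; the gripper's body (75 mm by 189 mm) begins 69 mm behind the grasp point.
Start: joints at [-1.387, 0.468, -0.012, 1.603, 0.006, 1.071, -0.056], TCP at [146.201, 633.352, 214.592] pointing down, gripper open.
Joint ranges: [-2.53, 2.53], [-0.31, 2.02], [-1.57, 1.55], [0.28, 2.44], [-1.29, 4.43], [0.15, 1.84], [-2.92, 2.92]. Speed limits (rad/s): [2.57, 2.57, 3.14, 3.14, 3.14, 3.14, 3.14].

### API

Orientations are given as a rotation vector (axis times angle).
In Python, from cell import robot, grip, kin, viewer gives the robot as it stands. Calls block until the motion is done:
- robot.movep(position, orientation): joint-space move of the TCP to a pose.
- robot.servo_line(position, feed=150, rotation=None): straight line of the TCP; rotation=None keeps the orientation; feed is the mean speed in mm/s.
- robot.goto_joints(angles): joint-space move.
- grip(opening, newtons=None): opening from 0.0 (shut) to 1.0 (fully open); newtons is the grip in N (None keeps the last); returns when the fingers have stopped.
- robot.hold(seconds).
- kin.ik(position, orientation): joint angles nearest the present ones, or None.
- robot.observe(): the state.
- viewer.read_camera(name): name is "side" or "top"; returns the picture (384x512x3 uint8, red, green, blue); there is no depth.
- viewer.camera_info(name): a dict with "camera_matrix" (3x3 intrinsics, pixels), "R" (3x3) and "t" (3): a world point X has camera coordinates R X + t. Camera axes: x right, y down, z forward; pixel columns grow to the right and rows downward; lengths in mm; the calibration is good to about 2 mm. A picture is of the moment at which its call begins. camera_info takes no time and is no camera call.
A pose or a line that the arm cannot do raises robot.IKError and nothing moves.
- robot.job_done(): hands the job in; it is judged then, once.
Trained networks look in the newest picture that a camera, given by its name, has taken for a name from the list of things; names that differ only in an ending like _2 or _b are one class to them, and where a whole thing is asked for, a point or a joint stands for the part that bears it (a point fixed in the world has none). Each returns a list of dicts, best first, with "confidence" (0 to 1); they miss things now and then, are a little off and sometimes report something else, mostly with a low value. They report only what shows in the picture. A call takes as long as a camera call. They do not tell look-alikes from the thing itself.
- viewer.silhouettes(name, camera): "mask" (384x512 bool, what is visible of it).
- viewer.pinpoint(name, camera): "at" ([x, y, z] in mm, in the coordinates of the camera as it stood for that picture, good to about 4 mm: a listed point, or the origin of a listed thing).
The state is a dict: "t": time; "joints": joint angles; "joint_velocities": joint speeds; "joint_torque": joint torques, N m; "tcp_pos": TCP position; "tcp_rot": TCP orientation; "contact_force": force on the tool from outside, world axes, zero at the start; "wrist_torque": the same for the moment, N m; "grip_width": opening from 0.0 (shut) to 1.0 (fully open); "grip_force": force on a finger pad.
Only numpy, scipy, OpenCV 4.12 (cv2) and the standard library are available. Lean on these libraries where they do the work, as an engineer would, in place of code of your own. Each camera call takes 0.05 s, during which the arm holds its last target. There are 200 camera calls.

### The job

Make up the two gift sets. The three-cell tray gets the round white bottle in its middle cell, with the squat jar in one end cell and the flat flask in the other; the two-cell tray gets the square packet in one cell and the metal canister in the other. Stand each item upright on the floor of its own cell and let go, without dropping or tipping any of them, and leave the finished gift box, tape dispenser and label roll where they are.

Things in the scene. Friction and masses are not known exactly. Their poses are not given: they have to be found in the camera images.
- jar_mid (a point): Squat round cream jar, white with a pale wooden lid of the same width: 56 mm diameter, 64 mm tall, straight sides. This point is its centre, half-way up (32 mm above its underside). Stands upright on its base at the start; z is its axis, up.
- bottle_mid (a point): Round white bottle with a slim black cap: body 40 mm diameter with straight sides up to 60 mm, then a short shoulder and a cap of 22 mm diameter; 88 mm tall in all. This point is its centre, half-way up (44 mm above its underside). Stands upright on its base at the start; z is its axis, up.
- flask_mid (a point): Flat-sided oblong flask of amber glass with a slim black cap: body 56 mm along its x by 30 mm along its y, straight up to 66 mm, cap 20 mm diameter; 86 mm tall in all. This point is its centre, half-way up (43 mm above its underside). Grip it across the 30 mm. Stands upright on its base at the start; z is its axis, up.
- packet_mid (a point): Square upright packet of white board with a brown band: 42 by 42 mm along its x and y, 80 mm tall, flat closed top. This point is its centre, half-way up (40 mm above its underside). Stands upright on its base at the start; z is its axis, up.
- canister_mid (a point): Round bare-metal canister with straight sides and no neck: 46 mm diameter, 76 mm tall. This point is its centre, half-way up (38 mm above its underside). Stands upright on its base at the start; z is its axis, up.
- tray3: Shallow open white board tray with three cells in a row, fixed to the table: 238 mm along its x, 88 mm along its y, rim and dividers 18 mm high, all walls 4 mm thick, floor 4 mm thick. Each cell is 74 mm (x) by 80 mm (y) inside; cell centres at x = -78, 0 and +78 mm, y = 0. Origin: centre of its underside, on the table.
- tray2: Shallow open white board tray with two cells in a row, fixed to the table: 160 mm along its x, 88 mm along its y, rim and divider 18 mm high, all walls 4 mm thick, floor 4 mm thick. Each cell is 74 mm (x) by 80 mm (y) inside; cell centres at x = -39 and +39 mm, y = 0. Origin: centre of its underside, on the table.
- giftbox: Bystander: a finished, closed orange-brown gift box, 87 by 87 mm, 70 mm tall, loose on the table. Origin: centre of its underside. Not to be moved.
- dispenser: Bystander: a black desk tape dispenser with a roll of tape, 130 mm (its x) by 55 mm (its y), 76 mm tall, loose on the table. Origin: centre of its underside. Not to be moved.
- labels: Bystander: a roll of white blank labels lying flat, 84 mm diameter, hole 40 mm, 30 mm tall, loose on the table. Origin: centre of its underside. Not to be moved.
Not all that is in view belongs to the job. What is shaped like the part that bears bottle_mid but blue is not meant.

How it is judged:
By the outcome, as a careful person would: the job done as asked, in the order asked, and still so for the second after the job is handed in, with the robot touching nothing.
It also fails if it takes over 134 s, if anything falls off the work surface, if the arm or the gripper's body presses on something with over 40 N, if the wrist force passes 120 N, or if a joint passes its speed limit or range.

## Working session

There is one attempt and no reset: what is moved stays moved. The work goes in short steps, each a Python script; the robot and the scene stay as the last script left them, time stands still between calls to the robot, and variables do not carry over. Pictures are saved under pics/ and viewed, at most 14 in all, crops included, and the job is handed in when it is done.

```bash
mkdir -p pics; ls; cat > h.py <<'E'
from cell import robot, grip, kin, viewer
import numpy as np, cv2
def world(cam,p):
    c=viewer.camera_info(cam); return np.array(c["R"]).T@(np.array(p)-np.array(c["t"]))
def pix(cam,X):
    c=viewer.camera_info(cam); q=np.array(c["camera_matrix"])@(np.array(c["R"])@np.array(X,float)+np.array(c["t"])); return q[:2]/q[2]
def ray(cam,uv,z):
    c=viewer.camera_info(cam); R=np.array(c["R"]);C=-R.T@np.array(c["t"])
    d=R.T@np.linalg.solve(np.array(c["camera_matrix"]),[uv[0],uv[1],1]); return C+d*(z-C[2])/d[2]
E
python3 - <<'E'
from h import *
ims=[viewer.read_camera(c) for c in("top","side")]
for c,i in zip(("top","side"),ims):
    cv2.imwrite(f"pics/{c}0.png",cv2.cvtColor(i,cv2.COLOR_RGB2BGR))
    k=viewer.camera_info(c);R=np.array(k["R"]);print(c,(-R.T@np.array(k["t"])).round(),R[2].round(2))
for n in "jar_mid bottle_mid flask_mid packet_mid canister_mid tray3 tray2 giftbox dispenser labels".split():
    for c in("top","side"):
        for d in viewer.pinpoint(n,c)[:3]:
            w=world(c,d["at"]);print(n,c,round(d["confidence"],2),w.round(),pix(c,w).round())
print(robot.observe()["t"],robot.observe()["tcp_rot"])
E
```

```text
pics
top [ 457.  -13. 1261.] [ 0.11  0.01 -0.99]
side [553. 754. 626.] [ 0.07 -0.8  -0.6 ]
jar_mid top 0.71 [430.  74.  28.] [229. 262.]
jar_mid top 0.36 [ 600. -129.   39.] [306. 194.]
jar_mid side 0.77 [426.  73.  36.] [340. 224.]
bottle_mid top 0.77 [ 597. -129.   40.] [305. 195.]
bottle_mid top 0.68 [ 657. -205.   46.] [334. 171.]
bottle_mid top 0.66 [ 685. -284.   39.] [363. 160.]
bottle_mid side 0.91 [ 591. -125.   42.] [271. 170.]
bottle_mid side 0.91 [ 654. -207.   41.] [250. 154.]
bottle_mid side 0.64 [ 492. -163.   45.] [308. 163.]
flask_mid top 0.52 [620. 132.  42.] [205. 189.]
flask_mid side 0.88 [617. 128.  42.] [253. 235.]
flask_mid side 0.71 [764.   6.   5.] [199. 210.]
packet_mid top 0.65 [593.   4.  42.] [254. 198.]
packet_mid top 0.28 [430.  72.  27.] [230. 262.]
packet_mid top 0.26 [774.  12.  -4.] [250. 135.]
packet_mid side 0.58 [600.  -2.  41.] [265. 198.]
canister_mid top 0.66 [446. -76.  39.] [287. 254.]
canister_mid side 0.89 [449. -77.  40.] [326. 183.]
tray3 top 0.82 [ 487. -297.   -5.] [369. 236.]
tray3 top 0.78 [486. 307.  -3.] [143. 243.]
tray3 side 0.67 [491. 307.   3.] [314. 321.]
tray3 side 0.61 [ 486. -299.    1.] [308. 151.]
tray2 top 0.82 [ 487. -297.   -5.] [369. 236.]
tray2 top 0.78 [486. 307.  -3.] [143. 243.]
tray2 side 0.67 [491. 307.   3.] [314. 321.]
tray2 side 0.61 [ 486. -299.    1.] [308. 151.]
giftbox top 0.92 [ 778. -164.   -0.] [314. 131.]
giftbox side 0.43 [428.  77.  35.] [340. 225.]
dispenser top 0.62 [784. 167.   2.] [194. 132.]
dispenser side 0.77 [779. 167.   0.] [178. 258.]
labels top 0.68 [772.  14.  -4.] [250. 135.]
labels top 0.31 [594.   5.  42.] [254. 198.]
labels side 0.65 [766.   5.   6.] [198. 209.]
1.1 [3.55673015e-01 3.12137623e+00 2.33225913e-05]
```

```bash
python3 -c "
import cv2
for c in('top','side'):
    i=cv2.imread(f'pics/{c}0.png'); i=i[90:300,90:410] if c=='top' else i[110:380,120:440]
    cv2.imwrite(f'pics/{c}0c.png',cv2.resize(i,None,fx=2.2,fy=2.2,interpolation=cv2.INTER_CUBIC))"
```

```text
(no output)
```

View pics/top0c.png

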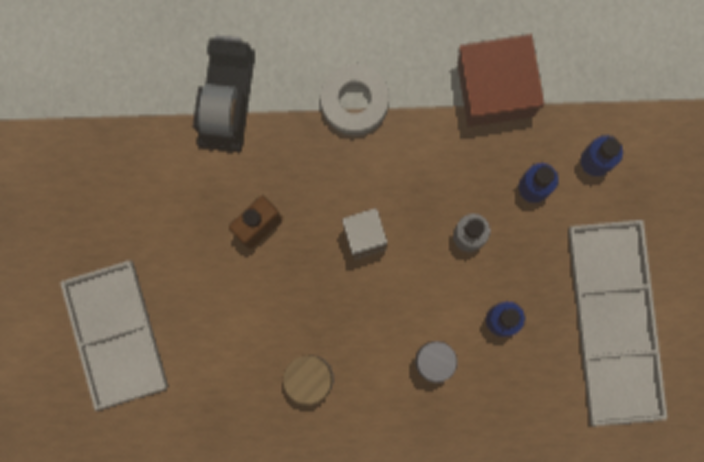

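View pics/side0c.png

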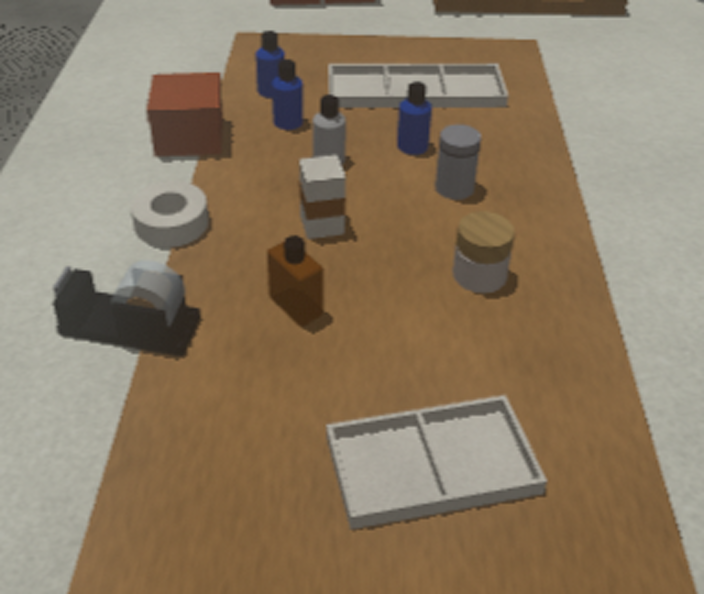

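The white bottle is at top px (305,195), and the three blue look-alikes are at (334,171), (363,160) and (320,235). Tray3 is on the right at y≈-298, and tray2 on the left at y≈307. Next I'll fit each thing's outline in both views.

```bash
cat > fit.py <<'E'
from h import *
from scipy.optimize import minimize
def circ(r,z): a=np.linspace(0,2*np.pi,24,endpoint=False); return [(r*np.cos(t),r*np.sin(t),z) for t in a]
def box(a,b,z): return [(sx*a/2,sy*b/2,z) for sx in(-1,1) for sy in(-1,1)]
# each model: list of convex parts, z from underside
M=dict(jar_mid=[circ(28,0)+circ(28,64)],canister_mid=[circ(23,0)+circ(23,76)],
 bottle_mid=[circ(20,0)+circ(20,60),circ(20,60)+circ(11,68),circ(11,66)+circ(11,88)],
 flask_mid=[box(56,30,0)+box(56,30,66),circ(10,66)+circ(10,86)],
 packet_mid=[box(42,42,0)+box(42,42,80)],
 tray3=[box(238,88,0)+box(238,88,18)],tray2=[box(160,88,0)+box(160,88,18)])
S=4
def render(n,cam,x,y,a,z0):
    m=np.zeros((384*S,512*S),np.uint8);c,s=np.cos(a),np.sin(a)
    k=viewer.camera_info(cam);K=np.array(k["camera_matrix"]);R=np.array(k["R"]);t=np.array(k["t"])
    for p in M[n]:
        P=np.array(p,float)@np.array([[c,s,0],[-s,c,0],[0,0,1]])+[x,y,z0]
        q=(P@R.T+t)@K.T;q=((q[:,:2]/q[:,2:]+.5)*S).astype(np.float32)
        cv2.fillConvexPoly(m,cv2.convexHull(q).round().astype(np.int32),1)
    return cv2.resize(m.astype(np.float32),(512,384),interpolation=cv2.INTER_AREA)
def masks(n,x,y,cams=("top","side"),z=30):
    o={}
    for c in cams:
        best=None;u=pix(c,(x,y,z))
        for d in viewer.silhouettes(n,c):
            v,w=np.nonzero(d["mask"])
            if len(v) and (e:=np.hypot(w.mean()-u[0],v.mean()-u[1]))<12 and (best is None or e<best[0]): best=(e,d["mask"])
        if best: o[c]=best[1].astype(np.float32)
    return o
def fit(n,x,y,mk,z0=0,yaws=(0,)):
    def cost(p):
        return sum(np.abs((r:=render(n,c,p[0],p[1],p[2],z0))-m).sum()/np.maximum(r,m).sum() for c,m in mk.items())/len(mk)
    best=None
    for a in yaws:
        r=minimize(cost,[x,y,a],method="Nelder-Mead",options=dict(initial_simplex=[[x,y,a],[x+6,y,a],[x,y+6,a],[x,y,a+.25]],xatol=.1,fatol=1e-4,maxiter=150))
        if best is None or r.fun<best.fun: best=r
    return best.x,best.fun
E
python3 - <<'E'
from fit import *
import json
for c in("top","side"): viewer.read_camera(c)
G=dict(jar_mid=(428,74),bottle_mid=(594,-127),flask_mid=(618,130),packet_mid=(597,1),canister_mid=(447,-76),tray3=(487,-298),tray2=(488,307))
out={}
for n,(x,y) in G.items():
    mk=masks(n,x,y,z=8 if "tray" in n else 35)
    ys=(0,) if n in("jar_mid","canister_mid","bottle_mid") else (0,.4,.8,1.2,1.6,2,2.4,2.8)
    for sub in (mk,{k:v for k,v in mk.items() if k=="top"},{k:v for k,v in mk.items() if k=="side"}):
        if sub:
            p,f=fit(n,x,y,sub,0,ys);print(n,list(sub),p.round(2),round(f,3))
            if sub is mk: out[n]=list(p)
json.dump(out,open("poses.json","w"))
E
```

```text
jar_mid ['side'] [4.3034e+02 6.8840e+01 1.8000e-01] 0.059
jar_mid ['side'] [4.3034e+02 6.8840e+01 1.8000e-01] 0.059
bottle_mid ['top', 'side'] [ 5.9782e+02 -1.2467e+02 -1.4000e-01] 0.193
bottle_mid ['top'] [ 5.9841e+02 -1.2491e+02 -1.6000e-01] 0.061
bottle_mid ['side'] [ 5.9801e+02 -1.3494e+02  1.9000e-01] 0.309
flask_mid ['top', 'side'] [618.34 130.37  -0.98] 0.142
flask_mid ['top'] [618.12 131.77  -0.86] 0.13
flask_mid ['side'] [617.67 128.29   2.1 ] 0.122
packet_mid ['top', 'side'] [5.9919e+02 1.8600e+00 2.2000e-01] 0.102
packet_mid ['top'] [5.9928e+02 2.1800e+00 3.2000e-01] 0.093
packet_mid ['side'] [ 5.9918e+02 -2.5900e+00  2.0000e-01] 0.091
canister_mid ['top', 'side'] [ 4.4774e+02 -7.7070e+01  2.2000e-01] 0.069
canister_mid ['top'] [ 4.4753e+02 -7.6660e+01  1.7000e-01] 0.051
canister_mid ['side'] [ 4.4775e+02 -7.9820e+01  3.2000e-01] 0.071
tray3 ['top', 'side'] [ 488.55 -298.98    3.22] 0.088
tray3 ['top'] [ 4.8834e+02 -2.9731e+02  6.0000e-02] 0.029
tray3 ['side'] [ 488.44 -302.38    3.2 ] 0.085
tray2 ['top', 'side'] [4.8914e+02 3.0636e+02 2.7000e-01] 0.046
tray2 ['top'] [4.8880e+02 3.0821e+02 2.9000e-01] 0.042
tray2 ['side'] [489.1  305.09   3.41] 0.024
```

```bash
cat > job.py <<'E'
from h import *
from scipy.spatial.transform import Rotation as Ro
def rv(psi): return (Ro.from_euler("z",psi)*Ro.from_euler("x",np.pi)).as_rotvec()
UP=120
def best(psi,pos):
    "half-turn choice with least last-joint travel from now"
    q0=np.array(robot.observe()["joints"]);c=[]
    for p in(psi,psi+np.pi,psi-np.pi):
        q=kin.ik(list(pos),list(rv(p)))
        if q is not None: c.append((np.abs(np.array(q)-q0).max(),p))
    return min(c)[1]
def P(x,y,h): return [float(x),float(y),float(h-19)]   # h: height of grasp point
def pick(x,y,psi,h,N=30):
    psi=best(psi,P(x,y,h+UP)); grip(1.0)
    robot.movep(P(x,y,h+UP),list(rv(psi))); robot.servo_line(P(x,y,h),feed=150)
    grip(0.0,N); robot.hold(.2); o=robot.observe()
    print("width mm",round(o["grip_width"]*92,1),"force",o["grip_force"])
    robot.servo_line(P(x,y,h+UP),feed=150)
    o=robot.observe();print("lifted",round(o["grip_width"]*92,1),np.round(o["contact_force"],1),"t",o["t"])
def place(x,y,psi,h,open_mm):
    psi=best(psi,P(x,y,h+UP))
    try: robot.servo_line(P(x,y,h+UP),feed=220,rotation=list(rv(psi)))
    except robot.IKError: print("movep");robot.movep(P(x,y,h+UP),list(rv(psi)))
    robot.servo_line(P(x,y,h+4+4),feed=130); robot.hold(.2)
    f0=robot.observe()["contact_force"][2]
    for d in np.arange(3.5,-2.1,-.5):
        robot.servo_line(P(x,y,h+4+d),feed=10); f=robot.observe()["contact_force"][2]
        if f-f0>2: break
    print("landed d",d,"df",round(f-f0,1),np.round(robot.observe()["tcp_pos"],1))
    grip(open_mm/92); robot.hold(.2); robot.servo_line(P(x,y,h+UP),feed=150)
    print("t",robot.observe()["t"])
T3=(488.4,-298.7,.065); T2=(489,307,.28)
def cell(T,dx): return T[0]+dx*np.cos(T[2]),T[1]+dx*np.sin(T[2]),T[2]
E
python3 - <<'E'
from job import *
pick(598,-125.5,.06,40); place(*cell(T3,0),40,75)
E
```

```text
width mm 39.6 force 29.999963203445077
lifted 39.1 [-1.4 -0.2 -0.5] t 8.1583
landed d -0.5 df 6.0 [ 488.4 -298.7   25. ]
t 14.5
```

```bash
python3 - <<'E'
from job import *
pick(429,72,.06,40); place(*cell(T3,-78),40,85)
ims=[cv2.resize(viewer.read_camera(c)[a:a+200,b:b+200],(400,400)) for c,a,b in(("top",120,220),("side",100,200))]
cv2.imwrite("pics/a.png",cv2.cvtColor(np.hstack(ims),cv2.COLOR_RGB2BGR))
E
```

```text
width mm 55.6 force 30.000995413865894
lifted 55.6 [-0.9  0.3 -1.8] t 19.075
landed d 0.0 df 3.9 [ 410.6 -303.8   25.2]
t 25.8667
```

View pics/a.png

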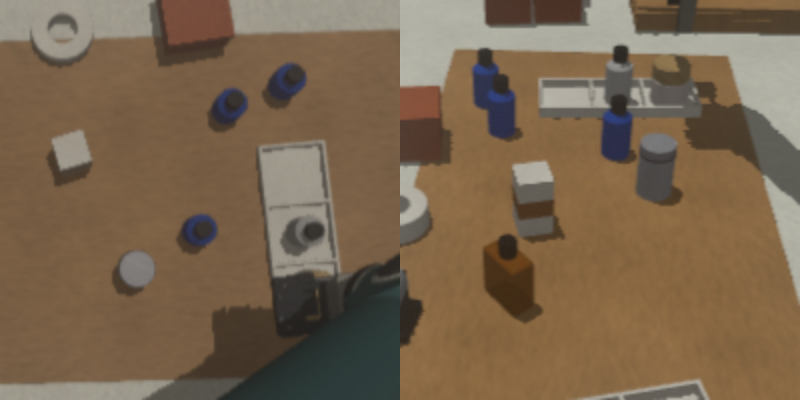

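The bottle stands in the middle cell (side crop, 619,80) and the jar in the near end cell (670,80), both upright. The flask is next.

```bash
python3 - <<'E'
from job import *
pick(618.2,130.4,-.95,42); place(*cell(T3,78),42,60)
pick(599,1,.22,44); place(*cell(T2,39),44,75)
pick(447.7,-77.5,.28,42); place(*cell(T2,-39),42,75)
robot.movep([500,60,330],list(robot.observe()["tcp_rot"]))
o=robot.observe();print(o["t"])
q=np.array(o["joints"]);q0=[-1.387,.468,-.012,1.603,.006,1.071,-.056]
ims=[cv2.resize(viewer.read_camera(c)[a:a+300,b:b+300],(400,400)) for c,a,b in(("top",60,110),("side",84,130))]
cv2.imwrite("pics/b.png",cv2.cvtColor(np.hstack(ims),cv2.COLOR_RGB2BGR))
E
```

```text
width mm 31.2 force 28.443454031366855
lifted 31.0 [ 0.6  0.3 -1.4] t 31.0833
landed d -0.5 df 4.7 [ 566.2 -293.7   26.9]
t 38.5333
width mm 42.5 force 29.479528963565826
lifted 42.4 [ 0.1 -0.9 -1.9] t 43.2083
landed d -0.5 df 5.9 [526.6 317.8  29. ]
t 50.05
width mm 45.6 force 30.000352263450623
lifted 45.5 [-0.2  0.1 -0.9] t 54.8417
landed d -0.5 df 5.7 [451.6 296.3  27.1]
t 61.875
63.0417
```

View pics/b.png

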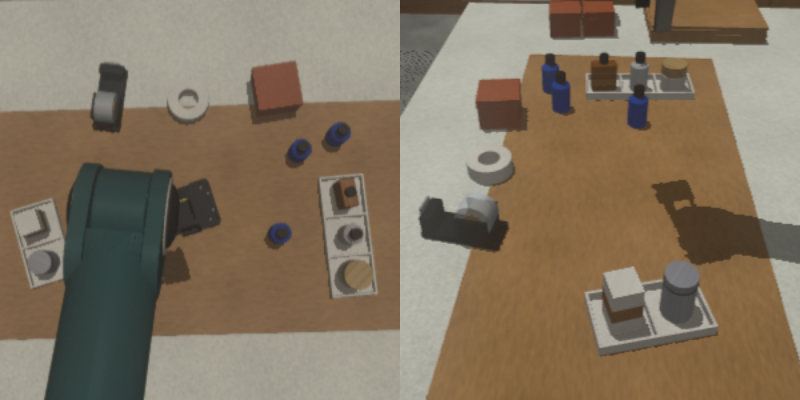

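Every item is in its own cell: flask (604,75), bottle (640,70) and jar (674,75) in the far tray, packet (623,295) and canister (680,290) in the near one. I'll take one close look to check that they stand upright.

```bash
python3 - <<'E'
from h import *
i=viewer.read_camera("side")
f=lambda a,b:cv2.resize(i[a:a+80,b:b+110],(400,290),interpolation=cv2.INTER_CUBIC)
cv2.imwrite("pics/c.png",cv2.cvtColor(np.hstack([f(100,255),f(272,262)]),cv2.COLOR_RGB2BGR))
E
```

```text
(no output)
```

View pics/c.png

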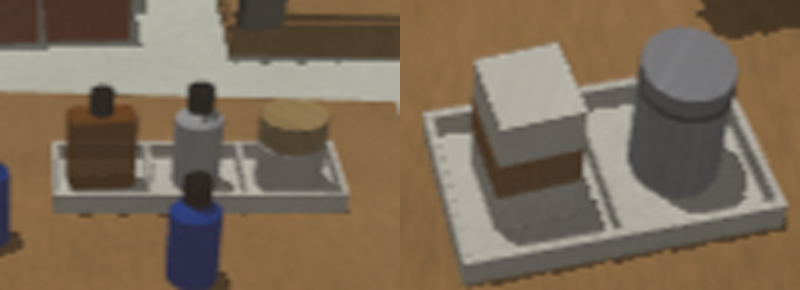

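All five stand upright on their cell floors and clear of the walls, so I'm handing the job in.

```bash
python3 -c "
from h import *
print(robot.job_done())"
```

```text
the job is handed in; nothing more can be done
None
```

Both gift sets are made up and handed in at about 63 s: bottle in the middle of the three-cell tray with the jar and flask at its ends, packet and canister in the two-cell tray; the last pictures show all five upright and the gift box, tape dispenser and label roll not visibly moved.

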